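Shut the board slide and click it into its notch

ROBOT

A 6-joint arm with a two-finger parallel gripper is mounted at the origin on a cart in front of the work surface, level with it; the furniture and walls round the work are solid. World frame = base frame: x ahead of the robot, y to its left, z up, the work surface at z = 0. Lengths are in m, angles in rad, forces in N, time in s.
With the tool pointing down it reaches from about 0.35 to 0.975 m from the base axis. Payload 7.1 kg.
Tool frame: the origin (TCP) lies at the very end of the fingers, on their centre line; the grasp point (between the pads) lies ctrl.grip_point_offset behind it (ctrl.grip_point_offset is the distance from the TCP to the grasp point, in m); x points along the fingers, z is the direction in which the jaws open and shut, and the axes are right-handed (so a half turn about x gives the same grasp; the last joint's range is limited). The gripper opens to 88 mm and grips with 3 to 60 N. Pads are 20 mm wide; open, the fingers measure 115 mm over their backs; the gripper's body (75 mm by 178 mm) begins 61 mm behind the grasp point.
Start: joints at [-0.019, 0.423, 1.63, -0, 1.089, -0.019], TCP at [0.625, 0, 0.223] pointing down, gripper open.
Joint ranges: [-3, 3], [-0.9, 2.11], [0.09, 2.58], [-1.31, 4.45], [0.11, 2.69], [-2.54, 2.54]. Speed limits (rad/s): [2.39, 2.39, 3.01, 3.14, 3.14, 3.14].

INTERFACE

Orientations are given as a unit quaternion [x, y, z, w].
In Python, from bench import ctrl, cams gives the robot as it stands.
- The arm moves only by the shell command python3 -m pendant 'ROWS' [FORCE]. ROWS is text: rows parted by semicolons, each of 7 numbers parted by spaces: the shift along the tool's x, y, z in mm, then the turn, a rotation vector about the tool's x, y, z in degrees, then the closure, from 0 (fully open) to 1 (shut). A call has exactly 5 rows; each row is the pose to reach, as a shift and turn from the pose measured when the call began, along the tool's axes at that moment; what a row does not reach only later rows make up. A row lasts 1/12 s, in which the tool goes at most 41.7 mm and 7.16 degrees, less where a joint would pass 70% of its speed; a pose out of reach is approached as far as the arm can. A call with a gripper value outside its range is refused whole. The fingers move at their own pace and stop on an object; FORCE is the grip in N (left out, the last holds). Time passes only in rows, so rows that repeat a pose let the fingers close, or fill a call up. It gives the time, the measured TCP pose, the force and the opening at its end, in the units of the state.
- ctrl.get_obs(): the state, without advancing time (a new reading comes with each control period).
- cams.snapshot(name): name is "scene" or "side" or "wrist"; returns the picture (400x640x3 uint8, blue, green, red); there is no depth.
- cams.camera_info(name): a dict with "K" (3x3 intrinsics, pixels), "k1" (the pictures are not rectified: a ray, as slopes to the right and down, at radius r is drawn at 1 + k1 r^2 times it, then the intrinsics apply), "world_from_camera" (4x4, takes a point from camera to world coordinates). Camera axes: x right, y up, looking along -z (the intrinsics and any distortion apply to the point x, -y, -z); pixel columns grow to the right and rows downward; lengths in m; the calibration is good to about 2 mm. A picture is of the moment at which its call begins: read the wrist's pose just before it. camera_info takes no time and is no camera call; for the wrist camera it gives the pose at the moment of the call.
- ctrl.finish_job(): hands the job in, once; it reports no verdict.
The state is a dict: "time_s": time; "joint_pos": joint angles; "joint_vel": joint speeds; "tau": joint torques, N m; "position": TCP position; "orientation": TCP orientation; "force": force on the tool from outside, world axes, zero at the start; "ft_torque": the same for the moment, N m; "finger_gap": opening from 0.0 (shut) to 1.0 (fully open).
Only numpy, scipy, OpenCV 4.12 (cv2) and the standard library are available. Lean on these libraries where they do the work, as an engineer would, in place of code of your own. Each camera call takes 0.05 s, during which the arm holds its last target. There are 200 camera calls.

TASK

Close the hinged cover over the circuit board on the slide, all the way down. Then take the slide's black handle and move the carriage along its rail to the left until the ball detent drops into its one notch; finish there, still gripping the handle, with the carriage at rest in the notch and the cover shut. Leave the things lying around alone.

Things in the scene. Friction and masses are not known exactly. Their poses are not given: they have to be found in the camera images.
- slide_base: The fixed slide on the desk: grey base plate 60 x 270 x 10 mm, slotted aluminium rail up to 24 mm above the desk, dark end stops. Origin: centre of its underside. Its y axis runs along the rail, to the robot's left; its x axis points away from the robot; it is turned up to 0.3 rad about the vertical.
- carriage (a joint): Travel of the carriage in m, from 0 at the right end of the rail, growing toward the slide's +y (left), to 0.12. Starts between 0 and 0.02; friction about 1.5 N. At 0 the carriage centre lies 60 mm to the -y side of the slide's origin. Aluminium plate, 80 mm along the rail, 100 mm across, walls up to 52 mm above the desk round the fixed circuit board.
- detent_ball (a joint): Drop in m of the sprung ball under the carriage: 0 on the plain bar, about 0.003 at the bottom of the one notch; seated from 0.0015 (within 2 mm of its middle). The notch, hardly seen in the slot, lies somewhere at 0.05 to 0.105 of travel and is felt: steady drag of 1.5 N before it, a 6 N pull inward over the last 6 mm, then about 12 N along the rail to push out of it either way.
- handle: Black upright handle on the robot's side of the carriage, fixed to it: 22 mm across the rail, 18 mm along it, 44 mm tall, top 78 mm above the desk. Origin: centre of its underside, 34 mm above the desk, 84 mm in -x from the rail's centre line. Axes as the slide's. Can be gripped from above across its 18 mm, fingers apart along the rail.
- cover (a joint): Opening angle of the cover in rad: 0 shut flat on the carriage's walls; starts between 0.9 and 1.35 (standing up, leaning toward the robot). Shut below 0.05. A stiff hinge (0.1 N m) that stays where it is left; shut it by pushing its outer (far, upper) face toward the robot and down, which does not move the carriage.
- cover_hinge (a point): Middle of the cover's hinge line, on the carriage's far edge, 52.5 mm above the desk, 51 mm in +x from the rail's centre line. The hinge line runs along the slide's y axis. Axes as the slide's.
- cover_front (a point): Middle of the free edge of the cover, on its outer face, 99 mm from the hinge line. The cover is a clear window in an aluminium frame, 80 mm wide along the hinge and 5 mm thick, its outer face 5 mm outside the hinge line; shut, that face is 57.5 mm above the desk.
- screwdriver_teal: Bystander: small screwdriver with a teal handle, 57 x 135 x 20 mm, lying on the desk to the right. Leave alone.
- eraser: Bystander: eraser in a sleeve, 34 x 44 x 12 mm, lying on the left. Leave alone.
- marker: Bystander: marker pen, 136 x 38 x 18 mm, lying on the left. Leave alone.
- flux_tub: Bystander: round tub with a screw lid, 49 mm wide, 48 mm tall, standing on the right. Leave alone.

How it is judged:
By the outcome, as a careful person would: the job done as asked, in the order asked, and still so for the second after the job is handed in, while the arm keeps its last pose, push and grip.
It also fails if it takes over 72 s, if anything falls off the work surface, if the arm or the gripper's body presses on something with over 40 N, if the wrist force passes 120 N, or if a joint passes its speed limit or range.

## Working session

There is one attempt and no reset: what is moved stays moved. The work goes in short steps, Python scripts to look and compute and a shell command to move; the robot and the scene stay as the last step left them, time stands still between calls to the robot, and variables do not carry over. Pictures are saved under pics/ and viewed, about 8 in all and at most 12, crops included, and the job is handed in when it is done.

```bash
mkdir -p pics; cat > h.py <<'E'
import numpy as np,cv2
from bench import ctrl,cams
from scipy.spatial.transform import Rotation as R
def ray(name,u,v,info=None):
    c=info or cams.camera_info(name);K=np.array(c["K"]);T=np.array(c["world_from_camera"])
    a=np.array([(u-K[0,2])/K[0,0],(v-K[1,2])/K[1,1]]);b=a.copy()
    for _ in range(20): b=a/(1+c["k1"]*(b@b))
    d=T[:3,:3]@np.array([b[0],-b[1],-1]);return T[:3,3],d
def plane(name,u,v,z,info=None):
    o,d=ray(name,u,v,info);return o+d*(z-o[2])/d[2]
def proj(name,p,info=None):
    c=info or cams.camera_info(name);K=np.array(c["K"]);T=np.linalg.inv(np.array(c["world_from_camera"]))
    q=T[:3,:3]@np.array(p)+T[:3,3];b=np.array([q[0],-q[1]])/-q[2];b=b*(1+c["k1"]*(b@b))
    return K[0,0]*b[0]+K[0,2],K[1,1]*b[1]+K[1,2]
E
python3 - <<'E'
from h import *
for n in("scene","side","wrist"):
    c=cams.camera_info(n);print(n,np.round(c["K"],1).tolist(),c["k1"],np.round(c["world_from_camera"],3).tolist())
    cv2.imwrite(f"pics/{n}0.png",cams.snapshot(n))
o=ctrl.get_obs();print(o,ctrl.grip_point_offset)
E
```

```text
scene [[417.1, 0.0, 319.6], [0.0, 417.1, 205.4], [0.0, 0.0, 1.0]] -0.032596800384335815 [[-0.773, 0.251, -0.583, -0.093], [-0.635, -0.305, 0.71, 0.771], [0.0, 0.919, 0.395, 0.524], [0.0, 0.0, 0.0, 1.0]]
side [[398.1, 0.0, 326.7], [0.0, 398.1, 199.4], [0.0, 0.0, 1.0]] -0.05696189484920027 [[0.852, 0.293, -0.435, 0.091], [-0.524, 0.504, -0.686, -0.737], [0.018, 0.812, 0.583, 0.682], [0.0, 0.0, 0.0, 1.0]]
wrist [[299.2, 0.0, 321.3], [0.0, 299.2, 195.2], [0.0, 0.0, 1.0]] -0.00835571494249144 [[1.0, 0.0, 0.003, 0.625], [-0.001, 0.97, 0.245, 0.066], [-0.002, -0.245, 0.97, 0.384], [0.0, 0.0, 0.0, 1.0]]
{'time_s': 0.15, 'joint_pos': array([-1.89581842e-02,  4.23668497e-01,  1.63048220e+00,  3.35339151e-05,
        1.08857315e+00, -1.89977710e-02]), 'joint_vel': array([ 0.00151597, -0.00296647, -0.00166805, -0.00101627, -0.0002987 ,
        0.00162731]), 'tau': array([ 9.52650989e-04, -5.44981134e+01, -2.73919362e+01,  6.45430083e-02,
        2.04369903e-02, -3.19723256e-05]), 'position': array([6.24589884e-01, 6.88311120e-05, 2.22090938e-01]), 'orientation': array([9.59672253e-06, 7.07506335e-01, 2.65804660e-05, 7.06707001e-01]), 'force': array([-0.51602189,  0.33099513, -0.40222486]), 'ft_torque': array([0.04740364, 0.04661354, 0.0432212 ]), 'finger_gap': 1.0038238614142694} 0.0187
```

View pics/scene0.png

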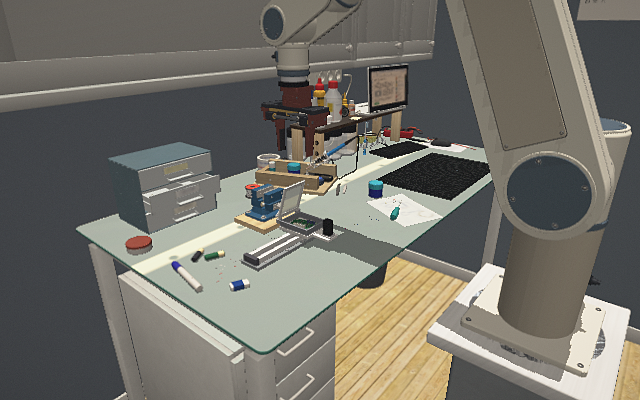

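View pics/side0.png

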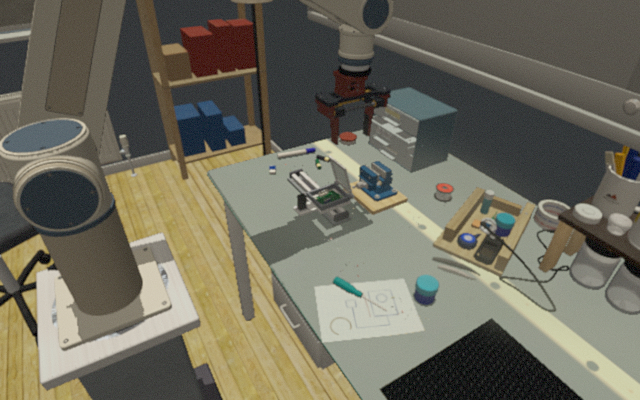

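View pics/wrist0.png

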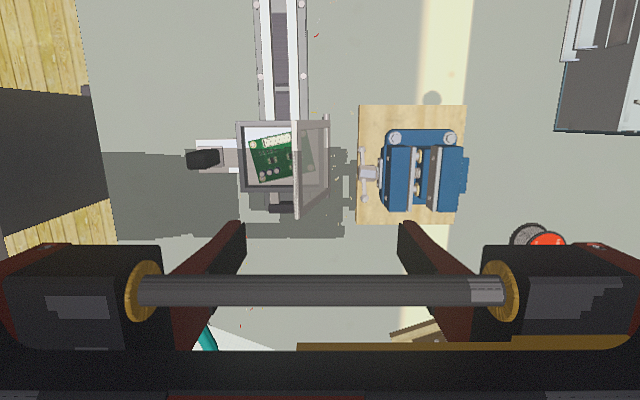

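The scene is clear. In the wrist view (up = +y, right = +x) the handle top is near (203,158), the cover's free edge runs along x≈297 (y 117–217), and the vise is beyond at x≥358. I'll zoom in for the corners.

```bash
python3 - <<'E'
from h import *
a=cv2.imread("pics/wrist0.png")[0:230,180:360]
b=cv2.imread("pics/side0.png")[150:230,280:380]
A=cv2.resize(a[90:225],None,fx=4,fy=4,interpolation=cv2.INTER_CUBIC)
cv2.imwrite("pics/c1.png",A)
E
```

```text
(no output)
```

View pics/c1.png

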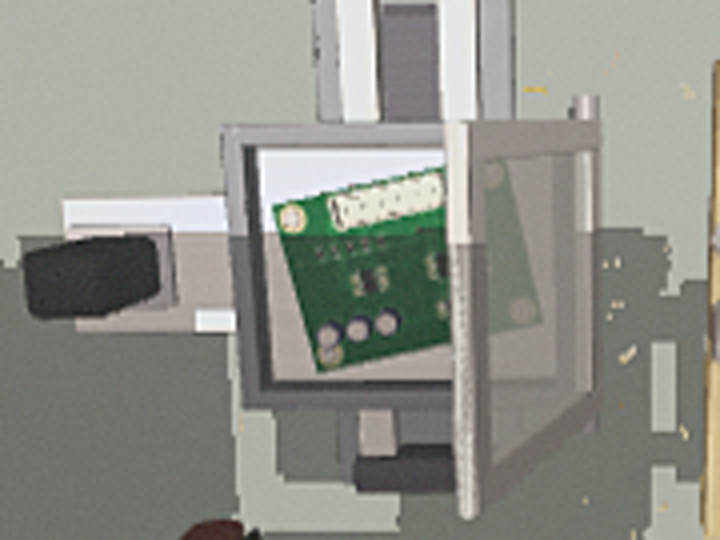

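```bash
python3 - <<'E'
from h import *
from scipy.optimize import brentq
i=cams.camera_info("wrist")
P=lambda u,v,z: plane("wrist",180+u/4,90+v/4,z,i)
a,b=P(225,125,.052),P(240,410,.052);c,d=P(601,125,.054),P(598,400,.053)
h=P(67,283,.078);print("wall front",a,b,np.linalg.norm(a-b));print("hinge",c,d);print("handle",h)
e=(a-b)/np.linalg.norm(a-b);yaw1=np.arctan2(-e[0],e[1])
for l,r in(((340,0),(343,120)),((443,0),(440,120)),((478,0),(480,120))):
    p,q=P(*l,.024),P(*r,.024);print("yaw rail",np.arctan2(-(p-q)[0],(p-q)[1]))
print("yaw wall",yaw1)
for u,v in((470,122),(480,515)):
    for z in(.12,.13,.14,.15): print(u,v,z,P(u,v,z).round(4))
# longer rail lines in full picture
g=cv2.imread("pics/wrist0.png");print(g[40,245:315].sum(1)//3,g[110,245:315].sum(1)//3)
E
```

```text
wall front [0.53241198 0.06511295 0.052     ] [ 0.53116086 -0.01397696  0.052     ] 0.07909980056869999
hinge [0.63374971 0.06496301 0.054     ] [ 0.63339089 -0.01086915  0.053     ]
handle [0.49624732 0.02590985 0.078     ]
yaw rail -0.019817439008083176
yaw rail -0.05187330509731612
yaw rail -0.0009851984140989197
yaw wall -0.01581764222100351
470 122 0.12 [0.6039 0.0659 0.12  ]
470 122 0.13 [0.6047 0.0659 0.13  ]
470 122 0.14 [0.6055 0.066  0.14  ]
470 122 0.15 [0.6063 0.066  0.15  ]
480 515 0.12 [ 0.6045 -0.0226  0.12  ]
480 515 0.13 [ 0.6052 -0.0192  0.13  ]
480 515 0.14 [ 0.606  -0.0158  0.14  ]
480 515 0.15 [ 0.6068 -0.0125  0.15  ]
[175 175 175 177 175 176 178 177 181 144 155 183 175 176 175 170 232 235
 230 229 230 231 229 230 235 230  83 102 127 121 124 122 125 125 127 119
 122 125 123 126 124 117 148 245 232 231 231 229 230 229 234 240  98 163
 181 177 175 178 177 175 174 139 100 188 179 177 177 174 174 175] [175 175 175 176 175 175 175 173 175 176 175 174 178 178 158 180 175 172
 173 175 232 232 229 230 230 228 229 233 241 108  98 125 128 125 126 125
 126 124 123 125 127 124 122 117 141 237 231 230 230 229 229 229 232 236
 105 158 179 174 173 175 176 177 153 102 185 180 177 179 176 175]
```

```bash
python3 -m pendant '0 5 6 -7 0 0 1;0 10 12 -14 0 0 1;0 16 18 -21 0 0 1;0 21 24 -28 0 0 1;0 26 30 -35 0 0 1' 20
python3 -m pendant '0 0 0 -7 0 0 1;0 0 0 -14 0 0 1;0 0 0 -21 0 0 1;0 0 0 -28 0 0 1;0 0 0 -35 0 0 1'
python3 -m pendant '0 0 0 -7 0 0 1;0 0 0 -14 0 0 1;0 0 0 -20 0 0 1;0 0 0 -20 0 0 1;0 0 0 -20 0 0 1'
python3 - <<'E'
from h import *
o=ctrl.get_obs();print(R.from_quat(o["orientation"]).as_matrix().round(3),o["position"],o["force"],o["finger_gap"])
i=cams.camera_info("wrist")
cv2.imwrite("pics/w1.png",cams.snapshot("wrist"))
E
```

```text
time_s: 0.57
position: [0.6546, 0.0263, 0.2217]
orientation: [-0.214, 0.674, 0.215, 0.673]
force: [0.6, -0.0, -0.7]
finger_gap: 0.659
time_s: 0.98
position: [0.6543, 0.0263, 0.2213]
orientation: [-0.409, 0.578, 0.41, 0.576]
force: [0.2, 0.5, 0.9]
finger_gap: 0.283
time_s: 1.4
position: [0.6542, 0.0263, 0.221]
orientation: [-0.501, 0.499, 0.503, 0.497]
force: [-0.3, 0.6, -0.5]
finger_gap: 0.005
[[-0.003 -1.    -0.009]
 [ 0.    -0.009  1.   ]
 [-1.     0.003  0.   ]] [0.6541973  0.02633477 0.22098259] [-0.27560691  0.56081683 -0.50228039] 0.005472704894843685
```

View pics/w1.png

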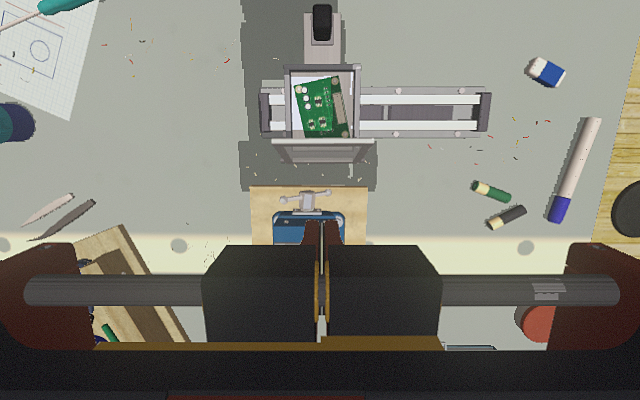

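The view now has +x downward: the cover's free edge runs along v≈141 (u 272–370), the handle is at (322,12), and the vise screw is near v≈200. I'll check clearance before going down.

```bash
python3 - <<'E'
from h import *
for n,u,v,z in(("screw",305,192,.05),("screwlow",305,192,.03),("vise",307,213,.06),("vise hi",307,213,.09),("edgeL",273,140,.148),("edgeR",368,138,.148),("hingeL",285,160,.055),("hingeR",360,161,.055),("railL",270,135,.024),("railR",480,136,.024),("rail top L",270,93,.024),("rail top R",480,93,.024),("handle",322,10,.078)):
    print(n,plane("wrist",u,v,z).round(4))
E
```

```text
screw [0.6675 0.0078 0.05  ]
screwlow [0.6722 0.0067 0.03  ]
vise [0.6895 0.0104 0.06  ]
vise hi [0.6801 0.0118 0.09  ]
edgeL [ 0.603  -0.0115  0.148 ]
edgeR [0.6009 0.0619 0.148 ]
hingeL [ 0.6303 -0.0137  0.055 ]
hingeR [0.6308 0.0687 0.055 ]
railL [ 0.6049 -0.0345  0.024 ]
railR [0.6041 0.2136 0.024 ]
rail top L [ 0.5579 -0.0329  0.024 ]
rail top R [0.5558 0.2071 0.024 ]
handle [0.4899 0.0257 0.078 ]
```

```bash
python3 -m pendant '25 0 0 0 0 0 1;50 0 0 0 0 0 1;75 0 0 0 0 0 1;95 0 0 0 0 0 1;95 0 0 0 0 0 1'
python3 -m pendant '0 15 0 0 0 0 1;0 28 0 0 0 0 1;3 38 0 0 0 0 1;8 47 0 0 0 0 1;13 55 0 0 0 0 1'
```

```text
time_s: 1.87
position: [0.651, 0.0263, 0.1216]
orientation: [-0.499, 0.501, 0.504, 0.496]
force: [-2.0, -0.1, -0.9]
finger_gap: 0.003
time_s: 2.28
position: [0.5961, 0.0259, 0.1101]
orientation: [-0.499, 0.501, 0.503, 0.497]
force: [1.2, 0.4, 0.4]
finger_gap: 0.008
```

```bash
python3 -m pendant '4 6 0 0 0 0 1;11 12 0 0 0 0 1;20 18 0 0 0 0 1;30 23 0 0 0 0 1;38 25 0 0 0 0 1'
python3 -m pendant '5 2 0 0 0 0 1;10 3 0 0 0 0 1;14 4 0 0 0 0 1;16 4 0 0 0 0 1;18 4 0 0 0 0 1'
```

```text
time_s: 2.7
position: [0.5695, 0.0258, 0.0709]
orientation: [-0.499, 0.501, 0.504, 0.496]
force: [-1.1, 0.7, 1.9]
finger_gap: 0.007
time_s: 3.12
position: [0.5656, 0.0257, 0.0558]
orientation: [-0.499, 0.501, 0.504, 0.496]
force: [-16.0, -1.3, 55.4]
finger_gap: 0.005
```

```bash
python3 -m pendant '-25 0 0 0 0 0 1;-50 10 0 0 0 0 0.7;-75 30 0 0 0 0 0.4;-95 50 0 0 0 0 0.2;-95 70 0 0 0 0 0.2'
python3 - <<'E'
from h import *
o=ctrl.get_obs();print(R.from_quat(o["orientation"]).as_matrix().round(3),o["position"],o["force"])
cv2.imwrite("pics/w2.png",cams.snapshot("wrist"));s=cams.snapshot("scene")
cv2.imwrite("pics/s2.png",s);s=cams.snapshot("side")
cv2.imwrite("pics/d2.png",cv2.resize(s[140:240,270:400],None,fx=5,fy=5,interpolation=cv2.INTER_CUBIC))
E
```

```text
time_s: 3.53
position: [0.4983, 0.0254, 0.1548]
orientation: [-0.5, 0.5, 0.502, 0.498]
force: [-0.2, 0.4, -0.7]
finger_gap: 0.268
[[-0.004 -1.    -0.005]
 [-0.    -0.005  1.   ]
 [-1.     0.004  0.   ]] [0.49831695 0.02543231 0.1547756 ] [-0.20972932  0.38581924 -0.66926464]
```

View pics/w2.png

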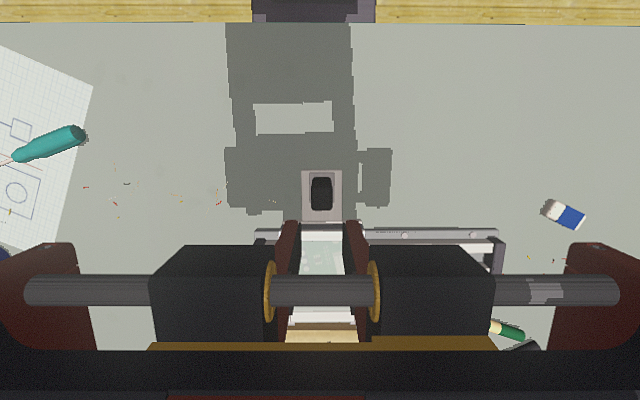

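View pics/d2.png

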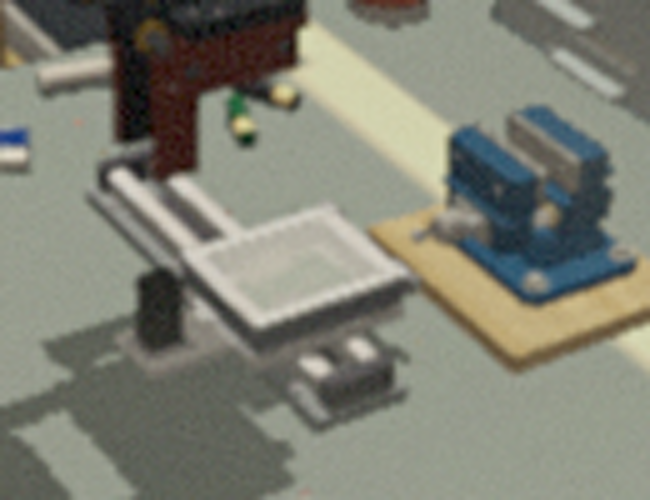

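The cover now lies flat. The handle shows at about (321,193) in the wrist view, between the fingers; I'll compute its centre from the mask.

```bash
python3 - <<'E'
from h import *
g=cv2.imread("pics/w2.png")[170:222,300:345].max(2)
m=(g<60).astype(np.uint8);n,l,s,c=cv2.connectedComponentsWithStats(m)
for k in range(1,n):
    x,y,w,h,a=s[k]
    if a>60:
        x+=300;y+=170;print(x,y,w,h)
        for z in(.078,.034):print(z,[plane("wrist",u,v,z).round(4).tolist() for u,v in((x,y),(x+w,y+h))])
E
```

```text
311 177 21 33
0.078 [[0.4732, 0.017, 0.078], [0.5006, 0.0341, 0.078]]
0.034 [[0.481, 0.0155, 0.034], [0.5136, 0.0358, 0.034]]
```

```bash
python3 -m pendant '15 6 0 0 0 0 0.4;35 6 0 0 0 0 0.4;60 6 0 0 0 0 0.4;85 6 0 0 0 0 0.4;108 6 0 0 0 0 0.4' 40
python3 -m pendant '3 0 0 0 0 0 0.6;3 0 0 0 0 0 0.8;3 0 0 0 0 0 1;3 0 0 0 0 0 1;3 0 0 0 0 0 1'
```

```text
time_s: 4.1
position: [0.4899, 0.0253, 0.0419]
orientation: [-0.499, 0.501, 0.504, 0.496]
force: [-0.2, -0.5, -0.1]
finger_gap: 0.598
time_s: 4.52
position: [0.491, 0.0254, 0.04]
orientation: [-0.5, 0.5, 0.503, 0.497]
force: [0.3, 0.6, -0.1]
finger_gap: 0.259
```

```bash
python3 -m pendant '0 0 0 0 0 0 1;0 0 0 0 0 0 1;0 0 0 0 0 0 1;0 0 1 0 0 0 1;0 0 2 0 0 0 1'
python3 -m pendant '0 0 4 0 0 0 1;0 0 8 0 0 0 1;0 0 12 0 0 0 1;0 0 15 0 0 0 1;0 0 18 0 0 0 1'
```

```text
time_s: 4.93
position: [0.4913, 0.0267, 0.0406]
orientation: [-0.5, 0.5, 0.503, 0.497]
force: [-1.2, -7.7, 2.4]
finger_gap: 0.204
time_s: 5.35
position: [0.4911, 0.0439, 0.0406]
orientation: [-0.5, 0.501, 0.503, 0.496]
force: [-0.0, -8.8, -2.6]
finger_gap: 0.203
```

```bash
for k in 1 2; do python3 -m pendant '0 0 1.5 0 0 0 1;0 0 3 0 0 0 1;0 0 4 0 0 0 1;0 0 5 0 0 0 1;0 0 6 0 0 0 1'; done
```

```text
time_s: 5.77
position: [0.491, 0.0493, 0.0406]
orientation: [-0.501, 0.501, 0.503, 0.496]
force: [0.0, -7.7, -3.4]
finger_gap: 0.204
time_s: 6.18
position: [0.491, 0.0547, 0.0406]
orientation: [-0.501, 0.501, 0.502, 0.496]
force: [0.3, -7.4, -3.4]
finger_gap: 0.203
```

```bash
python3 -m pendant '0 0 1 0 0 0 1;0 0 2 0 0 0 1;0 0 3 0 0 0 1;0 0 4 0 0 0 1;0 0 5 0 0 0 1'
python3 -m pendant '0 0 1 0 0 0 1;0 0 2 0 0 0 1;0 0 3 0 0 0 1;0 0 4 0 0 0 1;0 0 5 0 0 0 1'
```

```text
time_s: 6.6
position: [0.4909, 0.0591, 0.0406]
orientation: [-0.501, 0.501, 0.502, 0.496]
force: [0.2, -8.4, -2.6]
finger_gap: 0.203
time_s: 7.02
position: [0.4908, 0.0635, 0.0406]
orientation: [-0.501, 0.501, 0.502, 0.496]
force: [0.4, -7.3, -3.4]
finger_gap: 0.205
```

```bash
python3 -m pendant '0 0 1 0 0 0 1;0 0 2 0 0 0 1;0 0 3 0 0 0 1;0 0 4 0 0 0 1;0 0 5 0 0 0 1'
python3 -m pendant '0 0 1 0 0 0 1;0 0 2 0 0 0 1;0 0 3 0 0 0 1;0 0 4 0 0 0 1;0 0 4 0 0 0 1'
```

```text
time_s: 7.43
position: [0.4908, 0.068, 0.0406]
orientation: [-0.501, 0.501, 0.502, 0.496]
force: [-0.3, -7.9, -3.0]
finger_gap: 0.204
time_s: 7.85
position: [0.4908, 0.0718, 0.0406]
orientation: [-0.501, 0.502, 0.502, 0.496]
force: [-0.0, -2.4, -3.2]
finger_gap: 0.203
```

```bash
python3 -m pendant '0 0 1 0 0 0 1;0 0 2 0 0 0 1;0 0 2 0 0 0 1;0 0 2 0 0 0 1;0 0 2 0 0 0 1'
```

```text
time_s: 8.27
position: [0.4907, 0.0739, 0.0406]
orientation: [-0.501, 0.502, 0.502, 0.496]
force: [0.1, -1.8, -3.5]
finger_gap: 0.2
```

```bash
python3 -m pendant '0 0 1 0 0 0 1;0 0 2 0 0 0 1;0 0 2 0 0 0 1;0 0 2 0 0 0 1;0 0 2 0 0 0 1'
```

```text
time_s: 8.68
position: [0.4907, 0.0761, 0.0406]
orientation: [-0.501, 0.501, 0.502, 0.496]
force: [0.4, -1.8, -3.7]
finger_gap: 0.206
```

```bash
python3 -m pendant '0 0 1.5 0 0 0 1;0 0 3 0 0 0 1;0 0 3 0 0 0 1;0 0 3 0 0 0 1;0 0 3 0 0 0 1'
python3 -m pendant '0 0 1.5 0 0 0 1;0 0 3 0 0 0 1;0 0 3 0 0 0 1;0 0 3 0 0 0 1;0 0 3 0 0 0 1'
```

```text
time_s: 9.1
position: [0.4907, 0.0793, 0.0406]
orientation: [-0.501, 0.501, 0.502, 0.496]
force: [0.5, 0.5, -4.4]
finger_gap: 0.202
time_s: 9.52
position: [0.4906, 0.0825, 0.0406]
orientation: [-0.501, 0.501, 0.502, 0.496]
force: [-0.2, 0.0, -3.8]
finger_gap: 0.201
```

```bash
python3 -m pendant '0 0 1.5 0 0 0 1;0 0 3 0 0 0 1;0 0 3 0 0 0 1;0 0 3 0 0 0 1;0 0 3 0 0 0 1'
python3 -m pendant '0 0 1.5 0 0 0 1;0 0 3 0 0 0 1;0 0 3 0 0 0 1;0 0 3 0 0 0 1;0 0 3 0 0 0 1'
```

```text
time_s: 9.93
position: [0.4906, 0.0857, 0.0406]
orientation: [-0.501, 0.501, 0.502, 0.496]
force: [-0.1, 0.1, -3.3]
finger_gap: 0.202
time_s: 10.35
position: [0.4906, 0.0889, 0.0406]
orientation: [-0.501, 0.501, 0.502, 0.496]
force: [-0.5, -0.3, -2.2]
finger_gap: 0.202
```

```bash
python3 -m pendant '0 0 1.5 0 0 0 1;0 0 3 0 0 0 1;0 0 3 0 0 0 1;0 0 3 0 0 0 1;0 0 3 0 0 0 1'
python3 -m pendant '0 0 1.5 0 0 0 1;0 0 3 0 0 0 1;0 0 3 0 0 0 1;0 0 3 0 0 0 1;0 0 3 0 0 0 1'
```

```text
time_s: 10.77
position: [0.4905, 0.0921, 0.0406]
orientation: [-0.501, 0.501, 0.502, 0.496]
force: [-0.5, 0.1, -1.6]
finger_gap: 0.208
time_s: 11.18
position: [0.4905, 0.0955, 0.0406]
orientation: [-0.5, 0.501, 0.502, 0.496]
force: [-1.5, 3.0, -1.9]
finger_gap: 0.204
```

```bash
python3 -m pendant '0 0 1.5 0 0 0 1;0 0 3 0 0 0 1;0 0 3 0 0 0 1;0 0 3 0 0 0 1;0 0 3 0 0 0 1'
python3 -m pendant '0 0 1.5 0 0 0 1;0 0 3 0 0 0 1;0 0 3 0 0 0 1;0 0 3 0 0 0 1;0 0 3 0 0 0 1'
```

```text
time_s: 11.6
position: [0.4905, 0.0993, 0.0406]
orientation: [-0.5, 0.501, 0.502, 0.497]
force: [-2.2, 7.1, -2.5]
finger_gap: 0.203
time_s: 12.02
position: [0.4904, 0.1019, 0.0406]
orientation: [-0.5, 0.501, 0.502, 0.496]
force: [-0.3, -5.4, -1.3]
finger_gap: 0.202
```

The pull flipped from +7 N at y=0.0993 to −5 N at y=0.1019, so the notch's middle lies near 0.101. I'll ease back about 1 mm and settle.

```bash
python3 -m pendant '0 0 -0.5 0 0 0 1;0 0 -1 0 0 0 1;0 0 -1 0 0 0 1;0 0 -1 0 0 0 1;0 0 -1 0 0 0 1'
```

```text
time_s: 12.43
position: [0.4904, 0.1014, 0.0406]
orientation: [-0.5, 0.501, 0.502, 0.496]
force: [-1.2, 6.0, -3.5]
finger_gap: 0.203
```

```bash
python3 -m pendant '0 0 0.3 0 0 0 1;0 0 0.3 0 0 0 1;0 0 0.3 0 0 0 1;0 0 0.3 0 0 0 1;0 0 0.3 0 0 0 1'
python3 -m pendant '0 0 0 0 0 0 1;0 0 0 0 0 0 1;0 0 0 0 0 0 1;0 0 0 0 0 0 1;0 0 0 0 0 0 1'
python3 - <<'E'
from h import *
cv2.imwrite("pics/w3.png",cams.snapshot("wrist"));s=cams.snapshot("side")
cv2.imwrite("pics/d3.png",cv2.resize(s[130:240,250:400],None,fx=5,fy=5,interpolation=cv2.INTER_CUBIC))
E
```

```text
time_s: 12.85
position: [0.4905, 0.1016, 0.0406]
orientation: [-0.5, 0.501, 0.502, 0.496]
force: [-0.4, -0.7, -2.0]
finger_gap: 0.208
time_s: 13.27
position: [0.4904, 0.1016, 0.0406]
orientation: [-0.5, 0.501, 0.502, 0.496]
force: [0.1, 0.4, -2.2]
finger_gap: 0.204
```

View pics/d3.png

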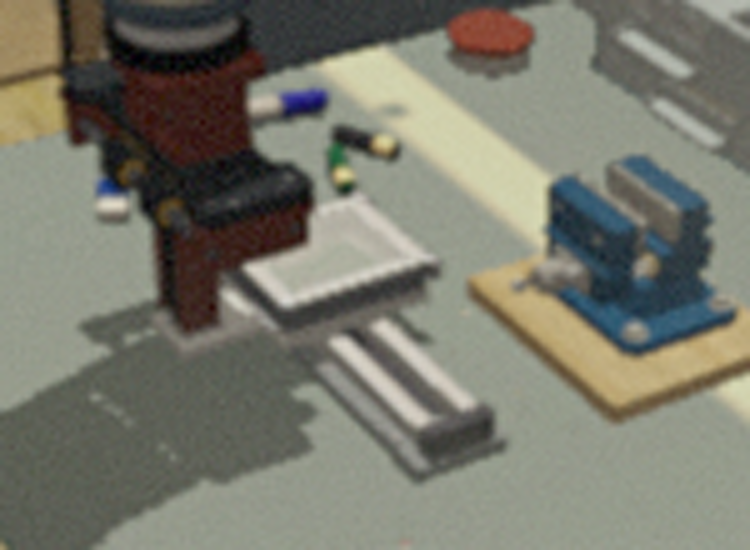

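```bash
python3 -c "
from bench import ctrl
print(ctrl.finish_job())"
```

```text
the job is handed in; nothing more can be done
None
```

I shut the cover, then gripped the handle and moved the carriage about 76 mm to the left into the notch. I handed the job in at about 13.5 s, still gripping the handle at 40 N.

- **Notch:** the force along the rail, about zero before it, rose to +7 N as the detent pulled in, then turned to −5 N. Easing back 0.5 mm gave +6 N. That sharp reversal puts the bottom of the notch at about y = 0.1016 m, and the tool rests there with about 0.4 N along the rail. I felt the ball seat through the force only; it can't be seen.
- **Cover:** the last side picture shows it flat on the walls.
- **Bystanders:** the eraser and marker are where they were. I didn't check the screwdriver and tub in a picture after the slide, but the arm stayed away from them.
- **High force while shutting:** pressing the cover down with the closed fingertips read about 55 N at the wrist. That is under the 120 N wrist limit, but firmer than I intended. It is also above the 40 N limit for the arm or the gripper's body, though only the fingertips were meant to touch the cover.

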